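# Empty the last nuts from the topping shaker

### The job

The last two coated nuts are too big for the holes of the topping shaker in the tipping stand. Unscrew its perforated steel cap a quarter turn anticlockwise, lift it off and set it right way up on the bare table, let go of it, and then swing the red-handled crank forward so that both nuts pour out of the wide mouth into the white tray. Leave both nuts in the tray and the cap standing on the table.

Things in the scene. Friction and masses are not known exactly. Their poses are not given: they have to be found in the camera images.
- cap: Steel shaker cap, round, ribbed, holes in its top: 63 mm across, 24 high, 60 g. Origin at the centre of its lower edge, z up. Starts closed on the clear tube (47 mm), lower edge 140 mm over the table; all within 20 mm below that is narrower. Tabs hold it: turned easily 55 to 100 degrees anticlockwise from above (aim for 80) it lifts straight off, clear 25 mm up; clockwise it meets a stop.
- stand: Fixed board with a clear tube hinged between two posts (124 mm high, y = +-46) and a white tray. Origin on the table below the hinge; x: the way it pours, z up; hinge along y at x = 0, z = 115 mm. Board x -55 to 170, y -63 to 63, 12 thick. Tray: middle x = 88, y = 0, outside 140 x 112 mm, walls 4, floor z = 16, rim z = 48.
- crank_handle (a point): Mid grip of the crank's red bar: 14 mm thick, along the stand's y, its end 27 mm on toward -y. At y = -95 mm in the stand's frame, 75 mm from the hinge axis. Starts leaning 62 degrees back (x -66, z 150), swings over toward +x by 117 degrees to a stop (x 61, z 158), tipping the tube; nuts roll out past 105. Friction 2 N, stays where left; turns freely in fingers 18 mm apart.
- nut_a: Brown coated round nut, ball of 16 mm, origin at its centre; starts on the floor of the clear tube.
- nut_b: Cream coated round nut, ball of 16 mm, origin at its centre; starts on the floor of the clear tube.
Mind the look-alikes: they are no part of the job. What is shaped like the cap but yellow is not meant.

How it is judged (in metres and radians):
On the way:
1. the cap is off and stands released, right way up, on the table (height (world z) of cap below 0.008 m and angle between cap's own z axis and vertical below 0.17 rad and linear speed of cap below 0.03 m/s and contact force between cap and the fingers below 0.2 N), for 0.2 s.
At the end, for the whole second after the job is handed in: The cap stands on the table, right way up (within 10 degrees, lower edge within 8 mm of the table top), released and at rest; both nuts lie inside the white tray of the stand (all of step 1 and x of nut_a in the frame of stand between 0.015 and 0.161 m and y of nut_a in the frame of stand between -0.059 and 0.059 m and z of each of nut_a, nut_b in the frame of stand below 0.045 m and x of nut_b in the frame of stand between 0.015 and 0.161 m and y of nut_b in the frame of stand between -0.059 and 0.059 m); the robot touches nothing.
It also fails if it takes over 58 s, if anything falls off the work surface, if the arm or the gripper's body presses on something with over 40 N, if the wrist force passes 120 N, or if a joint passes its speed limit or range.

### The arm

A 6-joint arm with a two-finger parallel gripper is mounted at the origin on a cart in front of the work surface, level with it; the furniture and walls round the work are solid. World frame = base frame: x ahead of the robot, y to its left, z up, the work surface at z = 0. Lengths are in mm, angles in rad, forces in N, time in s.
With the tool pointing down it reaches from about 275 to 1000 mm from the base axis. Payload 8.4 kg.
Tool frame: the origin (TCP) lies at the very end of the fingers, on their centre line; the grasp point (between the pads) lies 19 mm behind it (grip_point_offset is the z of the grasp point in the tool frame, in mm); z points along the fingers, y is the direction in which the jaws open and shut (so a half turn about z gives the same grasp; the last joint's range is limited). The gripper opens to 85 mm and grips with 20 to 120 N. Pads are 22 mm wide; open, the fingers measure 114 mm over their backs; the gripper's body (76 mm by 85 mm) begins 54 mm behind the grasp point. The pads swing forward as they close: fully open they stand 13 mm farther back than shut.
Start: joints at [-1.333, 0.353, 1.633, -0, 1.155, -0.002], TCP at [148.441, -607.119, 231.281] pointing down, gripper open.
Joint ranges: [-2.63, 2.63], [-0.92, 2.1], [0.06, 2.66], [-1.3, 4.44], [0, 2.69], [-3.02, 3.02]. Speed limits (rad/s): [2.22, 2.22, 2.79, 3.14, 3.14, 3.14].

### API

Orientations are given as a rotation vector (axis times angle).
In Python, from plant import sense, capture, hand_in, find_in, regions_of, landmark_of, grip_point_offset gives the robot as it stands.
- The arm moves only by the tool jog_arm, never from a script. Its argument "moves" is a list of rows, each a list of 7 numbers: the shift along the world's x, y, z in m, then the turn, a rotation vector about the world's x, y, z in rad, then the closure in counts, from 0 (fully open) to 255 (shut). In form: [[dx, dy, dz, ax, ay, az, fingers], ...]. A call has 1 to 8 rows; each row is the pose to reach, as a shift and turn from the pose commanded when the call began; what a row does not reach only later rows make up. A row lasts 1/10 s, in which the tool goes at most 50 mm and 8.59 degrees, less where a joint would pass 70% of its speed; a pose out of reach is approached as far as the arm can. A call with a gripper value outside its range is refused whole. The fingers move at their own pace and stop on an object; "grip_force" is the grip in N (left out, the last holds). Time passes only in rows, so rows that repeat a pose let the fingers close. It gives the time, the measured TCP pose, the force and the opening at its end, in the units of the state.
- sense(): the state, without advancing time (a new reading comes with each control period).
- capture(name): name is "scene" or "top"; returns a dict with "frame" (384x512x3 uint8, blue, green, red), "z_map" (384x512 float32, mm along the optical axis (not along the pixel's ray), 0 where there is no reading), "fx", "fy", "cx", "cy" (pixels), "dist_coeffs" ([k1, k2, p1, p2, k3] as OpenCV has them; the pictures are not rectified), "rvec" (rotation vector, rad) and "tvec" (3), from world to camera coordinates, as OpenCV has them. Camera axes: x right, y down, z forward; pixel columns grow to the right and rows downward; lengths in mm; the calibration is good to about 2 mm. A picture is of the moment at which its call begins.
- hand_in(): hands the job in, once; it reports no verdict.
Trained networks look in a picture, given as the dict that the camera call returned (one of the last four; its "shot" number tells which), for a name from the list of things; names that differ only in an ending like _2 or _b are one class to them, and where a whole thing is asked for, a point or a joint stands for the part that bears it (a point fixed in the world has none). Each returns a list of dicts, best first, with "confidence" (0 to 1); they miss things now and then, are a little off and sometimes report something else, mostly with a low value. They report only what shows in the picture. A call takes as long as a camera call. They do not tell look-alikes from the thing itself.
- find_in(picture, target): "centre" ([x, y, z] in mm, in world coordinates, good to about 4 mm: the middle of the surface that is visible of it).
- regions_of(picture, target): "mask" (384x512 bool, what is visible of it).
- landmark_of(picture, target): "centre" ([x, y, z] in mm, in world coordinates, good to about 4 mm: a listed point, or the origin of a listed thing).
The state is a dict: "time": time; "qpos": joint angles; "joint_velocities": joint speeds; "effort": joint torques, N m; "tcp_pos": TCP position; "ee_rot": TCP orientation; "ft_force": force on the tool from outside, world axes, zero at the start; "torque": the same for the moment, N m; "finger_gap": finger opening in mm.
Only numpy, scipy, OpenCV 4.12 (cv2) and the standard library are available. Lean on these libraries where they do the work, as an engineer would, in place of code of your own. Each camera call takes 0.05 s, during which the arm holds its last target.

## Working session

There is one attempt and no reset: what is moved stays moved. The work goes in short steps, Python scripts to look and compute and a tool call to move; the robot and the scene stay as the last step left them, time stands still between calls to the robot, and variables do not carry over. Pictures are saved under pics/ and viewed, and the job is handed in when it is done.

Besides the shell and the picture viewer there is one more tool, called after "Emit:" as name([rows], argument=value, ...), one row to a line, values as JSON. jog_arm: Moves the arm, as the interface text tells. Its arguments: {"type":"object","properties":{"moves":{"type":"array","items":{"type":"array","items":{"type":"number"}}},"grip_force":{"type":"number"}},"required":["moves"]}

```bash
ls; mkdir -p pics; python3 - <<'E'
from plant import *
import cv2,pickle
print(sense()); print(grip_point_offset)
for n in ("scene","top"):
    c=capture(n); cv2.imwrite(f"pics/{n}0.png",c["frame"]); pickle.dump(c,open(f"{n}0.pkl","wb"))
    for t in ("cap","stand","crank_handle","nut_a"):
        print(n,t,"L",[(r["centre"],r["confidence"]) for r in landmark_of(c,t)])
        print(n,t,"F",[(r["centre"],r["confidence"]) for r in find_in(c,t)])
E
```

```text
pics
{'time': 0.0, 'qpos': array([-1.33339665e+00,  3.53659288e-01,  1.63415248e+00,  6.42278558e-06,
        1.15522025e+00, -2.40941789e-03]), 'joint_velocities': array([-0.0012219 , -0.00071448,  0.00042188, -0.00055961,  0.00071638,
        0.00126747]), 'effort': array([-2.62385263e-03, -6.05254483e+01, -3.42074382e+01, -1.50358424e-04,
        9.23440995e-03, -1.58186526e-05]), 'tcp_pos': array([ 148.3281242 , -606.63460463,  230.54688499]), 'ee_rot': array([-3.11761681e+00, -3.75614156e-01,  2.55760959e-04]), 'ft_force': array([-0.3378885 ,  0.1603021 ,  0.37657229]), 'torque': array([-0.06819058,  0.00735223, -0.00260281]), 'finger_gap': 84.97531803993242}
-18.700000000000003
scene cap L [([470.4, 32.4, 138.1], 0.77), ([641.9, 170.8, -3.9], 0.75)]
scene cap F [([644.1, 178.2, 22.0], 0.9)]
scene stand L [([472.0, 29.0, -7.1], 0.67)]
scene stand F [([482.7, 32.4, 11.4], 0.84)]
scene crank_handle L [([400.7, -59.2, 148.2], 0.61)]
scene crank_handle F [([449.9, 44.2, 121.5], 0.7)]
scene nut_a L []
scene nut_a F []
top cap L [([644.4, 171.5, -0.7], 0.94), ([534.4, -111.6, 0.9], 0.9), ([470.0, 28.3, 140.4], 0.87)]
top cap F [([466.9, 28.2, 162.0], 0.86), ([532.6, -112.9, 26.7], 0.81), ([641.2, 171.0, 27.1], 0.81)]
top stand L [([473.8, 29.9, -0.2], 0.87)]
top stand F [([533.6, 19.4, 12.9], 0.98)]
top crank_handle L [([402.5, -63.4, 149.4], 0.71)]
top crank_handle F []
top nut_a L [([472.6, 31.1, -3.6], 0.67)]
top nut_a F []
```

View pics/scene0.png

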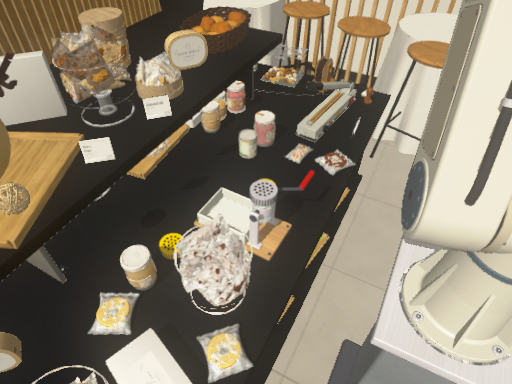

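View pics/top0.png

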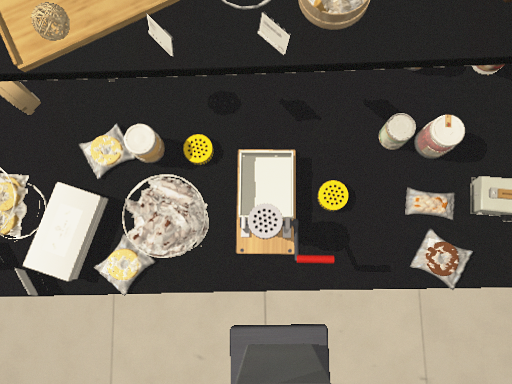

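Top view candidates: yellow caps at (198,149) and (333,195), and the steel cap at (266,221) on the tube in the stand. The steel one fits: it isn't yellow, it's closed on the tube, and its lower edge is at about 140 mm. I'll confirm with a crop, and measure the stand yaw and the cap centre.

```bash
cat > h.py <<'E'
import numpy as np,cv2
def cloud(c):
    R,_=cv2.Rodrigues(np.array(c["rvec"],float)); t=np.array(c["tvec"],float).reshape(3)
    K=np.array([[c["fx"],0,c["cx"]],[0,c["fy"],c["cy"]],[0,0,1.]])
    h,w=c["z_map"].shape
    uv=np.stack(np.meshgrid(np.arange(w),np.arange(h)),-1).reshape(-1,1,2).astype(np.float64)
    n=cv2.undistortPoints(uv,K,np.array(c["dist_coeffs"],float)).reshape(-1,2)
    z=c["z_map"].reshape(-1).astype(float)
    P=np.c_[n*z[:,None],z]
    W=(P-t)@R
    W[z<=0]=np.nan
    return W.reshape(h,w,3)
E
python3 - <<'E'
import pickle,cv2,numpy as np
from h import *
c=pickle.load(open("top0.pkl","rb")); W=cloud(c); f=c["frame"]
cv2.imwrite("pics/topcrop.png",cv2.resize(f[130:280,220:370],None,fx=4,fy=4,interpolation=cv2.INTER_CUBIC))
s=pickle.load(open("scene0.pkl","rb"))
cv2.imwrite("pics/scenecrop.png",cv2.resize(s["frame"][150:270,160:330],None,fx=4.5,fy=4.5,interpolation=cv2.INTER_CUBIC))
def box(m):
    p=W[m]; r=cv2.minAreaRect(p[:,:2].astype(np.float32)); return len(p),r,np.round(p.mean(0),1)
X,Y,Z=W[...,0],W[...,1],W[...,2]
reg=(abs(X-530)<150)&(abs(Y-30)<85)
print("tablez",np.nanmedian(Z[(abs(X-600)<60)&(abs(Y+220)<40)]))
print("rim+",box(reg&(Z>40)&(Z<54)&(X>495)))
print("board",box(reg&(Z>6)&(Z<54)))
m=reg&(Z>155)&(Z<172)&(abs(X-470)<50)&(abs(Y-30)<50)
print("cap",box(m), cv2.minEnclosingCircle(W[m][:,:2].astype(np.float32)),np.median(Z[m]))
hsv=cv2.cvtColor(f,cv2.COLOR_BGR2HSV)
red=((hsv[...,0]<6)|(hsv[...,0]>174))&(hsv[...,1]>180)&(hsv[...,2]>120)
red[:240]=0;red[275:]=0;red[:,:290]=0;red[:,345:]=0
print("red",box(red&np.isfinite(Z)),np.nanmin(W[red],0),np.nanmax(W[red],0))
# red line
p=W[red&np.isfinite(Z)]; l=cv2.fitLine(p[:,:2].astype(np.float32),2,0,.01,.01).ravel();print(l)
# height map extents
for x in range(340,760,40): print(x,[int(np.nanmax(Z[(abs(X-x)<20)&(abs(Y-y)<20)],initial=-99)) for y in range(300,-400,-40)])
E
```

```text
tablez 2.2795199686746423
rim+ (413, ((561.4820556640625, 25.144893646240234), (111.5364761352539, 135.35873413085938), 88.0531234741211), array([584.5,  25.5,  48.4]))
board (4831, ((526.7897338867188, 25.71100616455078), (161.25779724121094, 283.1004638671875), 87.23225402832031), array([537.4,  25.8,  19.8]))
cap (972, ((471.4484558105469, 28.0154972076416), (60.569091796875, 61.108299255371094), 88.65299224853516), array([471.1,  27.9, 165.3])) ((471.59332275390625, 27.909351348876953), 31.684772491455078) 165.39270431783035
red (286, ((405.017333984375, -62.95871353149414), (72.56233978271484, 15.371392250061035), 88.91584777832031), array([403.4, -58.6, 150.7])) [396.82920981 -99.3774819   -2.05895333] [412.60073823 -26.60452002 162.03572846]
[ 1.2181057e-02  9.9992579e-01  4.0335849e+02 -5.8617657e+01]
340 [15, 6, 7, 6, 6, 5, 5, 5, 6, 5, 5, 6, 5, 7, 7, 5, 20, 7]
380 [26, 14, 6, 7, 5, 6, 7, 6, 158, 161, 160, 5, 7, 5, 12, 26, 26, 18]
420 [27, 178, 177, 162, 149, 16, 17, 17, 160, 162, 161, 6, 6, 7, 8, 26, 27, 22]
460 [148, 176, 176, 169, 148, 20, 169, 169, 167, 6, 5, 6, 5, 6, 7, 19, 20, 6]
500 [160, 186, 185, 177, 184, 52, 167, 169, 165, 6, 31, 28, 5, 6, 23, 28, 25, 18]
540 [145, 161, 168, 175, 155, 52, 50, 22, 52, 6, 30, 30, 6, 5, 20, 28, 26, 36]
580 [5, 4, 147, 145, 6, 16, 53, 23, 52, 7, 28, 28, 6, 6, 8, 9, 7, 7]
620 [102, 102, 6, 30, 29, 16, 52, 51, 54, 7, 7, 6, 7, 74, 75, 104, 104, 99]
660 [102, 102, 24, 30, 29, 10, 15, 13, 6, 7, 7, 6, 7, 77, 76, 104, 104, 101]
700 [251, 251, 253, 252, 253, 250, 252, 253, 253, 252, 251, 253, 251, 253, 253, 253, 253, 255]
740 [254, 255, 255, 302, 255, 255, 255, 289, 304, 256, 255, 255, 255, 255, 255, 255, 255, 255]
```

View pics/topcrop.png

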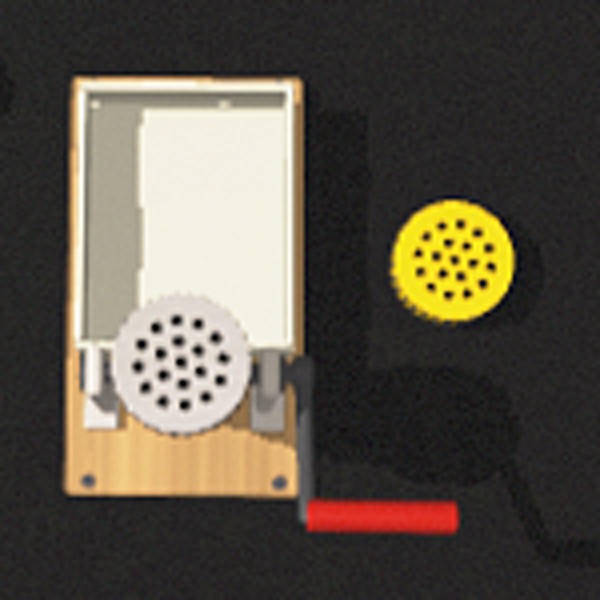

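View pics/scenecrop.png

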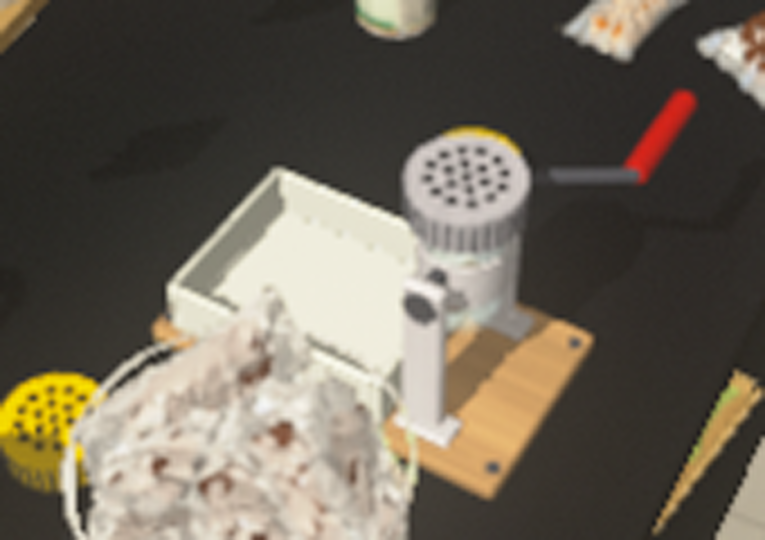

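The top crop shows the steel cap at about (180,362) in the crop, on the tube between the posts. The yellow one at (453,262) stands on the table. The scene crop shows the steel cap closed on the clear tube, and the red handle at (662,135). The depth fit puts the cap centre at (471.5, 28) with its top at about 164. The stand yaw is about -2°, which fits both the tray centre (561,25) and the handle (402,-64). I'll place the cap at about (440,-195), which is free.

Emit:
jog_arm([
  [0.323,0.635,0.005,0,0,0.63,0],
  [0.323,0.635,0.005,0,0,0.63,0],
  [0.323,0.635,0.005,0,0,0.63,0],
  [0.323,0.635,0.005,0,0,0.63,0],
  [0.323,0.635,0.005,0,0,0.63,0],
  [0.323,0.635,0.005,0,0,0.63,0],
  [0.323,0.635,0.005,0,0,0.63,0],
  [0.323,0.635,0.005,0,0,0.63,0],
], grip_force=40)

```text
time: 1.7
tcp_pos: [330.3, -248.9, 234.4]
ee_rot: [2.849, 1.322, 0.001]
ft_force: [0.6, 0.2, 1.0]
finger_gap: 84.9
```

Emit:
jog_arm([
  [0.141,0.277,0,0,0,0,0],
  [0.141,0.277,0,0,0,0,0],
  [0.141,0.277,0,0,0,0,0],
  [0.141,0.277,0,0,0,0,0],
  [0.141,0.277,0,0,0,0,0],
  [0.141,0.277,0,0,0,0,0],
  [0.141,0.277,0,0,0,0,0],
  [0.141,0.277,0,0,0,0,0],
])

```text
time: 2.5
tcp_pos: [471.2, 27.8, 234.0]
ee_rot: [-2.847, -1.328, 0.0]
ft_force: [0.8, -0.0, -0.1]
finger_gap: 85.4
```

Emit:
jog_arm([
  [0,0,-0.04,0,0,0,0],
  [0,0,-0.065,0,0,0,0],
  [0,0,-0.085,0,0,0,0],
  [0,0,-0.1,0,0,0,0],
  [0,0,-0.1,0,0,0,0],
])

```text
time: 3.0
tcp_pos: [468.6, 24.7, 132.4]
ee_rot: [-2.849, -1.321, 0.006]
ft_force: [-1.1, 0.8, 0.4]
finger_gap: 85.5
```

```bash
python3 - <<'E'
from plant import *
import cv2
print(sense()["tcp_pos"],sense()["ft_force"])
c=capture("scene"); cv2.imwrite("pics/s1.png",cv2.resize(c["frame"][120:280,160:340],None,fx=4,fy=4,interpolation=cv2.INTER_CUBIC))
c=capture("top"); cv2.imwrite("pics/t1.png",cv2.resize(c["frame"][130:280,200:370],None,fx=4,fy=4,interpolation=cv2.INTER_CUBIC))
E
```

```text
[468.57179485  24.7241405  132.43078291] [-1.11174885  0.84165888  0.39809723]
```

View pics/s1.png

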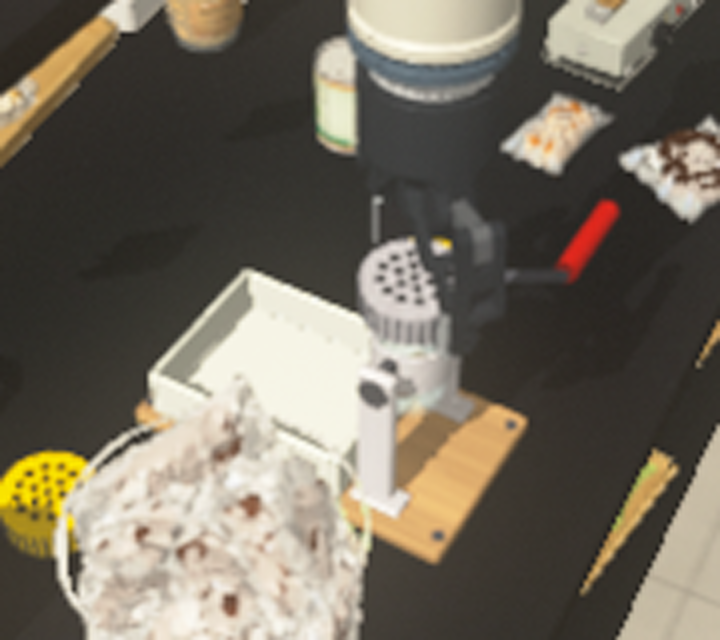

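View pics/t1.png

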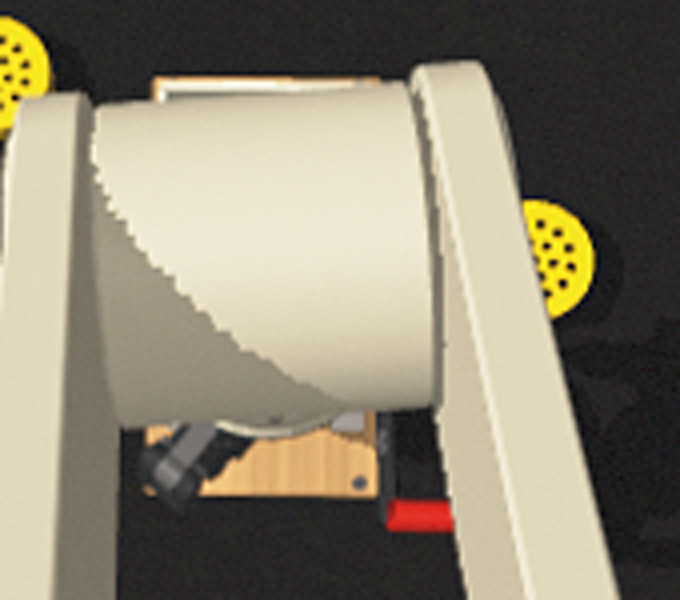

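The scene view shows the fingers straddling the cap: the near finger is at (475,270) and the far one at (378,215), both clear of the posts. The TCP reads 3 mm off, so I'll correct it and close.

Emit:
jog_arm([
  [0.001,0.001,0.001,0,0,0,0],
  [0.001,0.001,0.001,0,0,0,0],
])

```text
time: 3.3
tcp_pos: [472.6, 27.2, 136.2]
ee_rot: [2.849, 1.323, 0.003]
ft_force: [0.7, 0.5, -0.2]
finger_gap: 85.7
```

Emit:
jog_arm([
  [-0.001,0,-0.001,0,0,0,120],
  [-0.001,0,-0.001,0,0,0,120],
  [-0.001,0,-0.001,0,0,0,120],
  [-0.001,0,-0.001,0,0,0,120],
  [-0.001,0,-0.001,0,0,0,120],
  [-0.001,0,-0.001,0,0,0,120],
], grip_force=40)

```text
time: 3.9
tcp_pos: [470.8, 27.4, 134.7]
ee_rot: [2.849, 1.324, 0.0]
ft_force: [-2.5, -0.6, 7.1]
finger_gap: 61.5
```

Emit:
jog_arm([
  [0,0,0,0,0,0.1,120],
  [0,0,0,0,0,0.2,120],
  [0,0,0,0,0,0.3,120],
  [0,0,0,0,0,0.4,120],
  [0,0,0,0,0,0.5,120],
  [0,0,0,0,0,0.6,120],
  [0,0,0,0,0,0.7,120],
  [0,0,0,0,0,0.7,120],
])

```text
time: 4.7
tcp_pos: [471.5, 27.7, 134.7]
ee_rot: [2.22, 2.222, 0.002]
ft_force: [0.5, 1.1, 5.4]
finger_gap: 61.7
```

Emit:
jog_arm([
  [0,0,0,0,0,0.1,120],
  [0,0,0,0,0,0.2,120],
  [0,0,0,0,0,0.3,120],
  [0,0,0,0,0,0.4,120],
  [0,0,0,0,0,0.5,120],
  [0,0,0,0,0,0.6,120],
  [0,0,0,0,0,0.7,120],
  [0,0,0,0,0,0.7,120],
])

```text
time: 5.5
tcp_pos: [472.3, 27.5, 134.7]
ee_rot: [1.327, 2.845, 0.002]
ft_force: [4.5, 1.2, 4.5]
finger_gap: 61.6
```

```bash
python3 - <<'E'
from plant import *
import cv2
s=sense(); print(s["tcp_pos"],s["ft_force"],s["torque"],s["finger_gap"],s["qpos"])
c=capture("scene"); cv2.imwrite("pics/s2.png",cv2.resize(c["frame"][120:280,160:340],None,fx=4,fy=4,interpolation=cv2.INTER_CUBIC))
E
```

```text
[472.2891401   27.49613934 134.74864771] [4.54585477 1.23366381 4.52409294] [ 0.20327642 -0.65698642  0.16298589] 61.59175327061144 [ 5.50250806e-02  2.43188840e-01  2.04168835e+00 -7.78684091e-05
  8.53618240e-01 -6.42932999e-01]
```

View pics/s2.png

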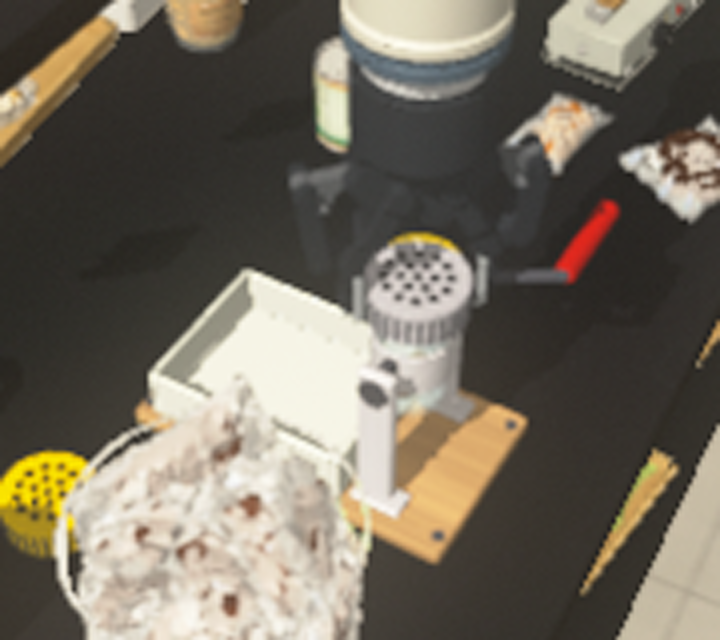

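The picture shows the pads on both sides of the cap, at (360,295) and (482,280), turned by 80°. Next is a straight, slow lift.

Emit:
jog_arm([
  [0,0,0.005,0,0,0,120],
  [0,0,0.01,0,0,0,120],
  [0,0,0.015,0,0,0,120],
  [0,0,0.02,0,0,0,120],
])

```text
time: 5.95
tcp_pos: [469.8, 27.3, 153.8]
ee_rot: [-1.331, -2.844, 0.002]
ft_force: [-0.7, -0.4, -0.7]
finger_gap: 61.2
```

Force stays near the cap's weight. I'll keep lifting.

Emit:
jog_arm([
  [0,0,0.015,0,0,0,120],
  [0,0,0.03,0,0,0,120],
  [0,0,0.05,0,0,0,120],
  [0,0,0.07,0,0,0,120],
  [0,0,0.07,0,0,0,120],
])

```text
time: 6.45
tcp_pos: [471.4, 27.4, 225.9]
ee_rot: [1.329, 2.844, 0.002]
ft_force: [0.3, 0.1, -0.8]
finger_gap: 61.2
```

```bash
python3 - <<'E'
from plant import *
import cv2
s=sense(); print(s["tcp_pos"],s["ft_force"],s["finger_gap"])
c=capture("scene"); cv2.imwrite("pics/s3.png",cv2.resize(c["frame"][100:280,160:340],None,fx=3.3,fy=3.3,interpolation=cv2.INTER_CUBIC))
print(landmark_of(c,"cap"))
E
```

```text
[471.35154082  27.3839668  225.92476217] [ 0.28511818  0.09758717 -0.76807257] 61.183630619352506
[{'centre': [642.4, 170.4, -3.4], 'confidence': 0.86}, {'centre': [467.8, 28.3, 228.6], 'confidence': 0.76}, {'centre': [532.1, -113.2, -1.5], 'confidence': 0.54}]
```

View pics/s3.png

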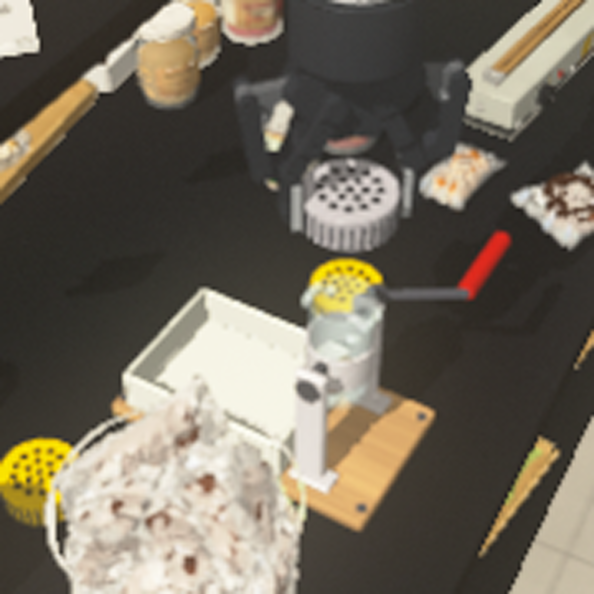

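The cap hangs level in the fingers at (350,205) and the open tube is at (343,330). I'll carry it to about (440,-195).

Emit:
jog_arm([
  [-0.031,-0.222,0,0,0,-0.7,120],
  [-0.031,-0.222,0,0,0,-0.7,120],
  [-0.031,-0.222,0,0,0,-0.7,120],
  [-0.031,-0.222,0,0,0,-0.7,120],
  [-0.031,-0.222,0,0,0,-0.7,120],
  [-0.031,-0.222,0,0,0,-0.7,120],
  [-0.031,-0.222,0,0,0,-0.7,120],
])

```text
time: 7.25
tcp_pos: [438.7, -194.4, 222.7]
ee_rot: [-2.222, -2.217, 0.001]
ft_force: [0.6, 0.7, -1.2]
finger_gap: 61.1
```

Emit:
jog_arm([
  [0,0,-0.04,0,0,0,120],
  [0,0,-0.08,0,0,0,120],
  [0,0,-0.12,0,0,0,120],
  [0,0,-0.15,0,0,0,120],
  [0,0,-0.18,0,0,0,120],
  [0,0,-0.2,0,0,0,120],
  [0,0,-0.21,0,0,0,120],
  [0,0,-0.21,0,0,0,120],
])

```text
time: 8.05
tcp_pos: [438.9, -193.2, 12.9]
ee_rot: [-2.218, -2.22, 0.002]
ft_force: [-0.3, 0.3, -0.2]
finger_gap: 61.4
```

Emit:
jog_arm([
  [0,0,-0.003,0,0,0,120],
  [0,0,-0.006,0,0,0,120],
  [0,0,-0.006,0,0,0,120],
])

```text
time: 8.35
tcp_pos: [440.2, -194.7, 8.6]
ee_rot: [2.222, 2.22, 0.001]
ft_force: [0.2, -0.6, -1.0]
finger_gap: 61.5
```

Emit:
jog_arm([
  [0,0,-0.001,0,0,0,120],
  [0,0,-0.002,0,0,0,120],
  [0,0,-0.002,0,0,0,120],
])

```text
time: 8.65
tcp_pos: [439.8, -194.7, 6.2]
ee_rot: [2.223, 2.22, 0.0]
ft_force: [0.5, -0.9, -0.9]
finger_gap: 61.2
```

Emit:
jog_arm([
  [0,0,-0.001,0,0,0,120],
  [0,0,-0.002,0,0,0,120],
  [0,0,-0.002,0,0,0,120],
])

```text
time: 8.95
tcp_pos: [439.7, -194.6, 3.9]
ee_rot: [-2.222, -2.22, 0.0]
ft_force: [-0.6, 0.9, -0.8]
finger_gap: 61.6
```

Emit:
jog_arm([
  [0,0,-0.001,0,0,0,120],
  [0,0,-0.002,0,0,0,120],
  [0,0,-0.002,0,0,0,120],
])

```text
time: 9.25
tcp_pos: [439.7, -194.6, 1.9]
ee_rot: [-2.222, -2.22, 0.0]
ft_force: [-0.2, -0.1, -0.7]
finger_gap: 61.2
```

```bash
python3 - <<'E'
from plant import *
import cv2,numpy as np
from h import *
c=capture("scene"); cv2.imwrite("pics/s4.png",cv2.resize(c["frame"][70:220,230:380],None,fx=4,fy=4,interpolation=cv2.INTER_CUBIC))
print([(r["centre"],r["confidence"]) for r in landmark_of(c,"cap")])
W=cloud(c);Z=W[...,2]
m=(np.hypot(W[...,0]-440,W[...,1]+195)<25)&(Z>10)&(Z<45)
print(m.sum(),np.percentile(Z[m],[50,80,95]))
t=(np.hypot(W[...,0]-440,W[...,1]+195)<120)&(Z<6); print("table",np.median(Z[t]))
for p in((534,-112),(644,171)):
  m=(np.hypot(W[...,0]-p[0],W[...,1]-p[1])<20)&(Z>10)&(Z<45); print("yel",np.percentile(Z[m],[50,80,95]))
E
```

```text
[([440.7, -191.0, 9.5], 0.68), ([532.7, -114.6, 1.1], 0.55)]
90 [29.73714167 30.83687236 31.91508765]
table -2.567065680846211
yel [22.27248743 23.44663074 24.51345185]
yel [24.21153241 24.96878836 26.00312136]
```

View pics/s4.png

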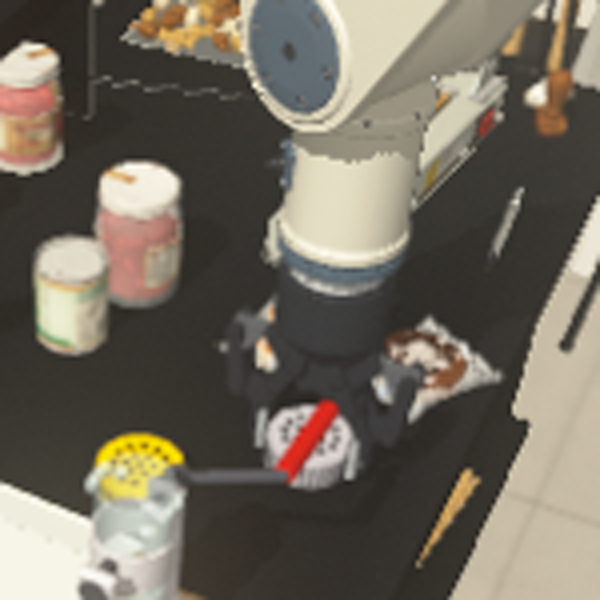

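The picture and depth show the cap's lower edge still about 6 to 7 mm up. That makes sense: it sits about 5 mm above the nominal TCP, and the pads are retracted at this opening. I'll keep going down in small steps.

Emit:
jog_arm([
  [0,0,-0.002,0,0,0,120],
  [0,0,-0.004,0,0,0,120],
  [0,0,-0.004,0,0,0,120],
])

```text
time: 9.65
tcp_pos: [439.6, -194.5, -2.2]
ee_rot: [-2.222, -2.22, 0.0]
ft_force: [0.1, -0.2, -0.4]
finger_gap: 61.3
```

Emit:
jog_arm([
  [0,0,-0.001,0,0,0,120],
  [0,0,-0.001,0,0,0,120],
])

```text
time: 9.85
tcp_pos: [439.7, -194.6, -3.0]
ee_rot: [-2.222, -2.22, 0.0]
ft_force: [0.5, 0.5, 0.3]
finger_gap: 61.1
```

Emit:
jog_arm([
  [0,0,-0.001,0,0,0,120],
  [0,0,-0.001,0,0,0,120],
])

```text
time: 10.05
tcp_pos: [439.7, -194.6, -4.0]
ee_rot: [-2.223, -2.22, 0.0]
ft_force: [-0.1, -0.3, -0.2]
finger_gap: 61.5
```

Emit:
jog_arm([
  [0,0,-0.001,0,0,0,120],
  [0,0,-0.001,0,0,0,120],
])

```text
time: 10.25
tcp_pos: [439.7, -194.6, -5.0]
ee_rot: [-2.222, -2.22, 0.0]
ft_force: [-0.2, -0.3, -1.1]
finger_gap: 61.2
```

Emit:
jog_arm([
  [0,0,-0.001,0,0,0,120],
  [0,0,-0.001,0,0,0,120],
])

```text
time: 10.45
tcp_pos: [439.8, -194.6, -5.3]
ee_rot: [-2.222, -2.22, 0.0]
ft_force: [-3.0, 1.6, 11.5]
finger_gap: 61.2
```

Emit:
jog_arm([
  [0,0,-0.001,0,0,0,120],
  [0,0,-0.001,0,0,0,120],
])

```text
time: 10.65
tcp_pos: [439.8, -194.6, -5.3]
ee_rot: [2.222, 2.22, -0.0]
ft_force: [-6.1, 2.6, 29.9]
finger_gap: 61.6
```

There is contact at TCP -5.3, exactly where expected. I'll relieve the force, open and rise.

Emit:
jog_arm([
  [0,0,0.0015,0,0,0,120],
  [0,0,0.0015,0,0,0,60],
  [0,0,0.0015,0,0,0,0],
  [0,0,0.0015,0,0,0,0],
  [0,0,0.0015,0,0,0,0],
  [0,0,0.0015,0,0,0,0],
])

```text
time: 11.25
tcp_pos: [439.7, -194.6, -5.6]
ee_rot: [-2.222, -2.22, 0.0]
ft_force: [0.3, -0.7, -0.6]
finger_gap: 85.1
```

Emit:
jog_arm([
  [0,0,0.015,0,0,0,0],
  [0,0,0.04,0,0,0,0],
  [0,0,0.08,0,0,0,0],
  [0,0,0.12,0,0,0,0],
  [0,0,0.17,0,0,0,0],
  [0,0,0.22,0,0,0,0],
  [0,0,0.27,0,0,0,0],
  [0,0,0.27,0,0,0,200],
])

```text
time: 12.05
tcp_pos: [443.0, -196.0, 271.4]
ee_rot: [2.215, 2.213, 0.006]
ft_force: [0.4, 0.8, -0.6]
finger_gap: 73.4
```

```bash
python3 - <<'E'
from plant import *
import cv2,numpy as np
from h import *
print(sense()["tcp_pos"],sense()["finger_gap"])
c=capture("scene"); cv2.imwrite("pics/s5.png",cv2.resize(c["frame"][70:220,230:380],None,fx=4,fy=4,interpolation=cv2.INTER_CUBIC))
print([(r["centre"],r["confidence"]) for r in landmark_of(c,"cap")])
print([(r["centre"],r["confidence"]) for r in landmark_of(c,"crank_handle")])
W=cloud(c);Z=W[...,2]
m=(np.hypot(W[...,0]-440,W[...,1]+195)<28)&(Z>10)&(Z<45)
print(m.sum(),np.percentile(Z[m],[50,80,95]))
E
```

```text
[ 443.0119139  -196.02883223  271.3546164 ] 73.37970437605672
[([440.5, -192.1, -3.1], 0.69), ([533.0, -112.6, -0.3], 0.62), ([645.1, 170.7, -2.8], 0.59)]
[([402.5, -58.9, 151.0], 0.76)]
113 [22.18914491 23.15276919 24.3111892 ]
```

View pics/s5.png

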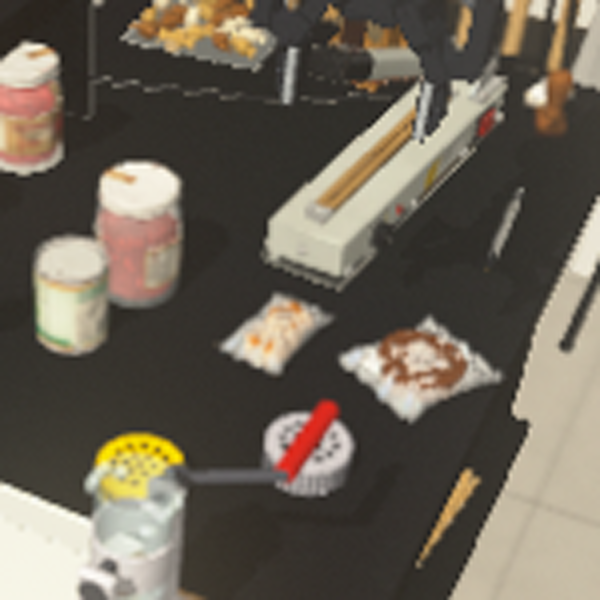

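The cap stands upright at (308,450) in the crop, released, with its top at about 24 mm. The handle is still at (402,-62,150). I'll close to a gap of about 30 mm and move over the bar.

Emit:
jog_arm([
  [-0.038,0.128,0,0,0,-0.035,165],
  [-0.038,0.128,-0.02,0,0,-0.035,165],
  [-0.038,0.128,-0.04,0,0,-0.035,165],
  [-0.038,0.128,-0.06,0,0,-0.035,165],
  [-0.038,0.128,-0.06,0,0,-0.035,165],
  [-0.038,0.128,-0.06,0,0,-0.035,165],
])

```text
time: 12.8
tcp_pos: [401.3, -66.6, 203.9]
ee_rot: [-2.259, -2.18, 0.003]
ft_force: [0.5, -0.3, 0.3]
finger_gap: 30.3
```

```bash
python3 - <<'E'
from plant import *
import cv2
s=sense();print(s["tcp_pos"],s["finger_gap"],s["ee_rot"])
c=capture("top"); cv2.imwrite("pics/t6.png",cv2.resize(c["frame"][150:300,240:390],None,fx=4,fy=4,interpolation=cv2.INTER_CUBIC))
c=capture("scene"); cv2.imwrite("pics/s6.png",cv2.resize(c["frame"][100:250,200:350],None,fx=4,fy=4,interpolation=cv2.INTER_CUBIC))
E
```

```text
[401.25600008 -66.64646361 203.87736262] 30.282881220150312 [-2.2593868  -2.17990761  0.00266348]
```

View pics/s6.png

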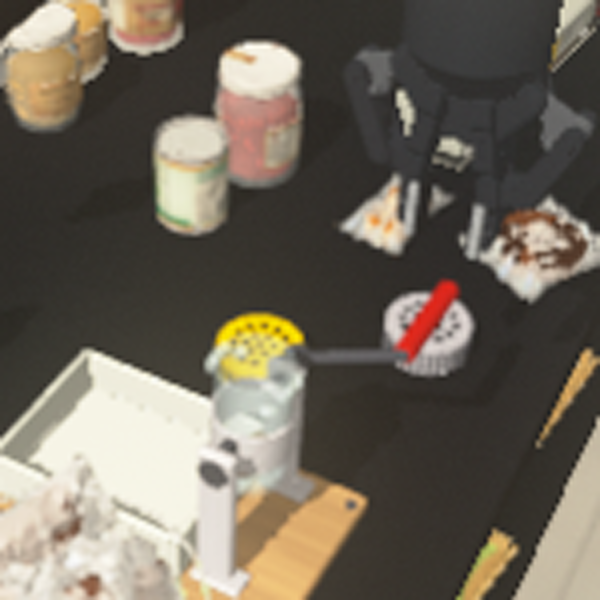

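View pics/t6.png

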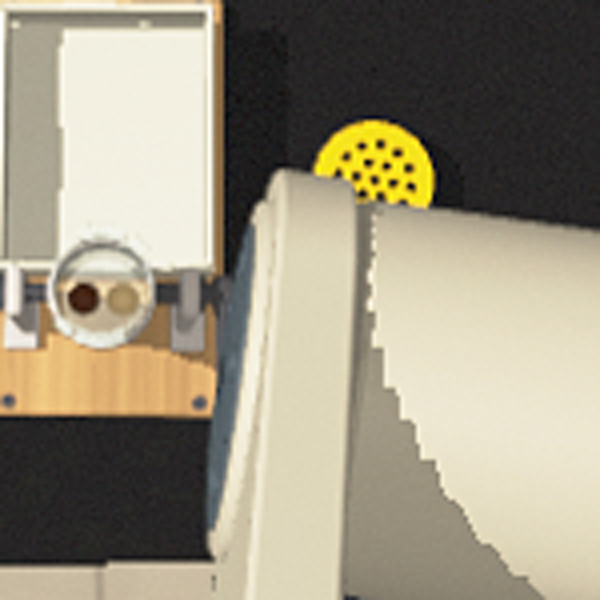

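The top view shows the open tube with the brown nut at (83,298) and the cream nut at (122,298). The scene view shows the fingers above the bar and the cap standing. Descend over the bar.

Emit:
jog_arm([
  [0.001,0,-0.03,0,0,0,165],
  [0.001,0,-0.05,0,0,0,165],
  [0.001,0,-0.062,0,0,0,165],
  [0.001,0,-0.07,0,0,0,165],
  [0.001,0,-0.07,0,0,0,165],
  [0.001,0,-0.07,0,0,0,165],
])

```text
time: 13.5
tcp_pos: [403.4, -67.0, 135.2]
ee_rot: [2.261, 2.18, 0.001]
ft_force: [0.2, -0.1, 0.5]
finger_gap: 30.3
```

```bash
python3 - <<'E'
from plant import *
import cv2
s=sense();print(s["tcp_pos"],s["finger_gap"],s["ft_force"])
c=capture("scene"); cv2.imwrite("pics/s7.png",cv2.resize(c["frame"][130:230,240:340],None,fx=6,fy=6,interpolation=cv2.INTER_CUBIC))
E
```

```text
[403.35519105 -66.95207814 135.17889774] 30.273219856361376 [ 0.19781412 -0.14663902  0.51775504]
```

View pics/s7.png

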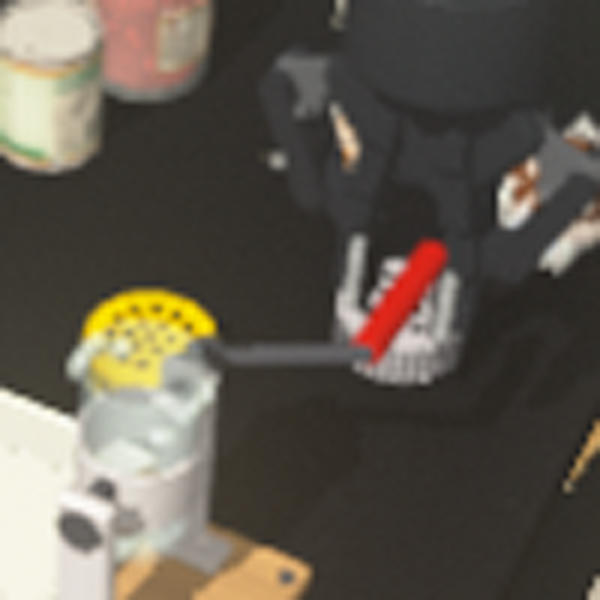

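The red bar at (400,300) sits between the two pads, with the finger tips below it. I'll close to about 19 mm as a cage and start the arc.

Emit:
jog_arm([
  [0,0,0,0,0,0,198],
  [0,0,0,0,0,0,198],
  [0.004,0,0.0067,0,0,0,198],
  [0.0088,-0.0003,0.013,0,0,0,198],
  [0.0141,-0.0005,0.0187,0,0,0,198],
  [0.02,-0.0007,0.0239,0,0,0,198],
  [0.0265,-0.0009,0.0284,0,0,0,198],
  [0.0333,-0.0012,0.0322,0,0,0,198],
], grip_force=20)

```text
time: 14.35
tcp_pos: [433.7, -67.6, 167.1]
ee_rot: [-2.258, -2.178, 0.005]
ft_force: [-5.1, 1.2, 3.8]
finger_gap: 19.3
```

Emit:
jog_arm([
  [0.0072,-0.0003,0.0031,0,0,0,198],
  [0.0147,-0.0005,0.0054,0,0,0,198],
  [0.0224,-0.0008,0.0069,0,0,0,198],
  [0.0303,-0.0011,0.0075,0,0,0,198],
  [0.0381,-0.0013,0.0074,0,0,0,198],
  [0.0459,-0.0016,0.0065,0,0,0,198],
  [0.0536,-0.0019,0.0047,0,0,0,198],
  [0.061,-0.0021,0.0021,0,0,0,198],
])

```text
time: 15.15
tcp_pos: [497.9, -70.0, 168.7]
ee_rot: [2.261, 2.181, 0.0]
ft_force: [-1.6, 0.4, 0.7]
finger_gap: 19.0
```

```bash
python3 - <<'E'
from plant import *
import cv2
s=sense();print(s["tcp_pos"],s["finger_gap"],s["ft_force"])
c=capture("scene"); cv2.imwrite("pics/s8.png",cv2.resize(c["frame"][130:250,200:340],None,fx=5,fy=5,interpolation=cv2.INTER_CUBIC))
E
```

```text
[497.86225835 -69.95332946 168.65083011] 18.95651309843213 [-1.63037277  0.35123423  0.69365819]
```

View pics/s8.png

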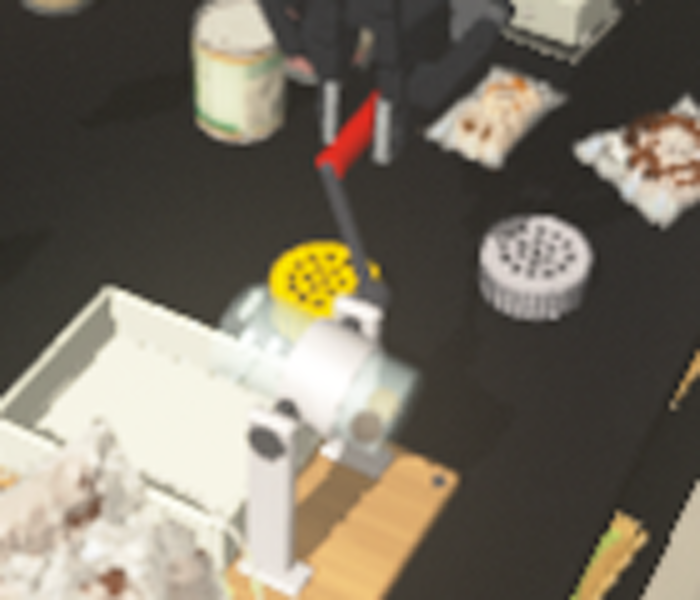

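The crank follows: the bar at (350,140) is between the fingers, the tube is almost horizontal, and the nuts are still at its floor at (370,425). The cap is standing at (535,265). Now the rest of the arc.

Emit:
jog_arm([
  [0.006,-0.0002,-0.0027,0,0,0,198],
  [0.0116,-0.0004,-0.0059,0,0,0,198],
  [0.017,-0.0006,-0.0096,0,0,0,198],
  [0.0221,-0.0008,-0.0138,0,0,0,198],
  [0.0259,-0.0009,-0.0174,0,0,0,198],
  [0.0294,-0.001,-0.0213,0,0,0,198],
  [0.0326,-0.0011,-0.0255,0,0,0,198],
  [0.0326,-0.0011,-0.0255,0,0,0,198],
])

```text
time: 16.0
tcp_pos: [530.0, -71.0, 142.8]
ee_rot: [-2.261, -2.181, 0.0]
ft_force: [-0.7, -0.1, -0.3]
finger_gap: 19.0
```

Emit:
jog_arm([
  [0.001,0,-0.001,0,0,0,198],
  [0.002,0,-0.002,0,0,0,198],
  [0.002,0,-0.002,0,0,0,198],
  [0.002,0,-0.002,0,0,0,198],
  [0.002,0,-0.002,0,0,0,198],
  [0.002,0,-0.002,0,0,0,198],
])

```text
time: 16.6
tcp_pos: [531.5, -71.0, 141.4]
ee_rot: [-2.261, -2.181, 0.0]
ft_force: [-1.6, 0.4, -0.4]
finger_gap: 19.2
```

```bash
python3 - <<'E'
from plant import *
import cv2
s=sense();print(s["tcp_pos"],s["finger_gap"],s["ft_force"])
c=capture("scene"); cv2.imwrite("pics/s9.png",cv2.resize(c["frame"][130:250,200:340],None,fx=5,fy=5,interpolation=cv2.INTER_CUBIC))
for t in("nut_a","crank_handle"): print([(r["centre"],r["confidence"]) for r in landmark_of(c,t)])
E
```

```text
[531.54735339 -70.97984052 141.37499413] 19.24764373257226 [-1.57952391  0.39134702 -0.4369913 ]
[([616.2, 31.4, 25.4], 0.47), ([617.4, 19.5, 21.4], 0.45)]
[([527.1, -61.6, 160.6], 0.95)]
```

View pics/s9.png

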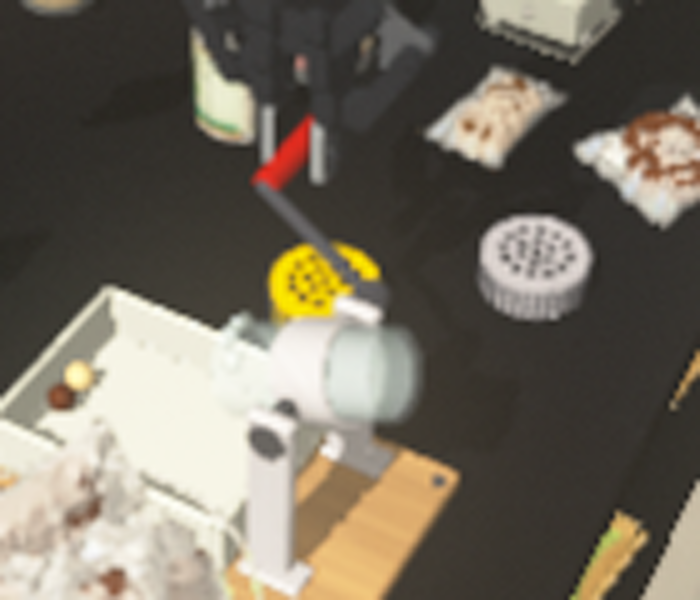

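Both nuts are in the tray: brown at (62,397), cream at (78,375), which is about (617, 20..31, 24). Release the bar by opening a little, then rise straight up and clear.

Emit:
jog_arm([
  [-0.001,0,0,0,0,0,165],
  [-0.001,0,0,0,0,0,165],
  [-0.001,0,0,0,0,0,165],
  [-0.001,0,0.03,0,0,0,165],
  [-0.001,0,0.07,0,0,0,165],
  [-0.001,0,0.11,0,0,0,165],
  [-0.001,0,0.13,0,0,0,165],
  [-0.001,0,0.13,0,0,0,165],
])

```text
time: 17.55
tcp_pos: [532.7, -71.2, 274.9]
ee_rot: [2.257, 2.178, 0.006]
ft_force: [-0.5, 0.5, 0.1]
finger_gap: 30.3
```

Emit:
jog_arm([
  [0,0,0,0,0,0,165],
  [0,0,0,0,0,0,165],
  [0,0,0,0,0,0,165],
  [0,0,0,0,0,0,165],
])

```text
time: 17.95
tcp_pos: [530.3, -70.9, 270.3]
ee_rot: [-2.26, -2.18, 0.002]
ft_force: [-0.5, 0.8, -0.4]
finger_gap: 30.1
```

```bash
python3 - <<'E'
from plant import *
import cv2,numpy as np
from h import *
s=sense();print(s["time"],s["tcp_pos"],s["finger_gap"],s["ft_force"])
c=capture("scene"); cv2.imwrite("pics/s10.png",cv2.resize(c["frame"][130:250,200:340],None,fx=5,fy=5,interpolation=cv2.INTER_CUBIC))
for t in("nut_a","crank_handle","cap"): print([(r["centre"],r["confidence"]) for r in landmark_of(c,t)])
W=cloud(c);Z=W[...,2]
m=(np.hypot(W[...,0]-440,W[...,1]+195)<28)&(Z>10)&(Z<45)
print(m.sum(),np.percentile(Z[m],[5,50,80,95]))
E
```

```text
17.95 [530.25044537 -70.92337268 270.34931687] 30.0935153267137 [-0.52400847  0.76035515 -0.35725669]
[([617.7, 31.2, 27.2], 0.56), ([621.7, 18.5, 22.4], 0.5)]
[([439.7, -192.7, 0.2], 0.4)]
[([643.2, 173.0, -2.9], 0.85), ([441.3, -190.1, -1.5], 0.81), ([535.8, -111.9, -2.9], 0.51)]
192 [20.34566144 22.39809665 23.47280926 24.23445074]
```

View pics/s10.png

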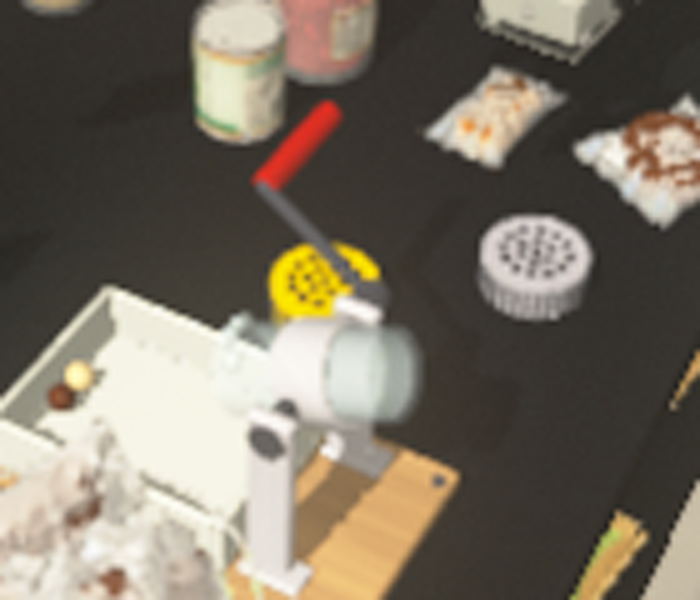

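The nuts rest in the tray at (62,397) and (78,375), the cap stands at (535,265), and the gripper is clear. Handing in.

```bash
python3 -c "
from plant import *
print(hand_in())"
```

```text
the job is handed in; nothing more can be done
None
```

I turned the steel cap about 80° anticlockwise, lifted it off and set it right way up on the bare table at about (440, -192) mm. I then swung the crank forward with the bar loose between the fingers, and both nuts poured into the tray. I handed in at about 18 s of the 58 s allowed; `hand_in()` gives no verdict.

- **Cap:** in the last picture it stood upright and released. Its top measured about 22–24 mm above the table and its lower edge about -1.5 mm, which is zero within the accuracy.
- **Nuts:** both lay at rest in the tray, at about x 146–150 mm and y within 10 mm of the centre line in the stand's frame. They were in the same place, to about 4 mm, in two pictures about 1.4 s apart.
- **Robot:** the gripper was clear, with its tip at about z = 270 mm and no contact force. Pressing the cap down peaked at about 30 N.
- **Disagreement:** in the last picture the network put the crank handle at the cap's position, with low confidence (0.4). The picture itself shows the handle at its forward position.

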